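Set the jolt-table selector and shut its console

TASK

The jolting table's control console stands open on the moulding bench. First turn its selector knob until the nose clicks in at the solid triangle mark and let go of it; then break the folding stay by pushing its knee joint down, and only then lower the cover gently, without slamming, until it is fully shut. Leave everything else on the bench where it stands.

Things in the scene. Friction and masses are not known exactly. Their poses are not given: they have to be found in the camera images.
- console: Grey sheet-metal control console, fixed to the bench: box 180 mm (x) by 220 mm (y), 90 mm high. Origin: centre of its underside; x and y along its sides, z up. Its flat top is the control panel (z 90 mm). The cover's hinge runs along the edge at +y, the front edge is at -y, the folding stay is outside the +x end.
- selector (a joint): Selector knob, rad, grows clockwise seen from above. Six click positions 0.698 rad (40 deg) apart, 0 to 3.491, stops at both ends. Solid triangle mark: 2.094 (fourth position); the others have thin lines. When let go it springs into the nearest position; about 0.12 N m turns it over the crest between two. It starts at one of the first three.
- selector_grip (a point): On the knob's vertical axis, 31 mm above the panel. The knob is a black upright bar, 42 mm long, 14 mm thick, top 43 mm above the panel, on a round skirt 48 mm across whose top is 11 mm above the panel. The point turns with the knob: x runs along the bar towards the pointer nose (white line), y across the bar, z up.
- target_mark (a point): Centre of the solid black triangle on the white dial plate round the knob, 44 mm from the knob's axis; 18 mm long, its point towards the knob. The knob's nose must point at it.
- stay_knee (a joint): Knee of the folding steel stay that props the cover open, rad: 0 = locked (over-centre, bowed up 0.15 rad, against its stop), grows as it is broken downward; about 2.9 with the cover shut. Locked, it stops the cover from being lowered; past 0.3 it is surely broken. Friction keeps it where it is left.
- stay_push (a point): Where to push straight down to break the knee: upper edge of the stay's lower link, 115 mm from its pivot on the console, 48 mm short of the knee. The link is a steel bar 5 mm thick, 14 mm deep, in a vertical plane 22 mm outside the console's +x end, rising about 30 deg from near the front edge to the knee. Pressed down 25 mm (a few N) the knee breaks by over 0.5 rad; the cover hardly moves.
- stay_knee_pin (a point): Centre of the stay's knee pin (17 mm boss), where the lower link (163 mm) meets the upper link (79 mm), which goes on to the cover's end wall.
- cover (a joint): Angle of the cover, rad: 0 = shut, resting on the panel; 1.676 at the start (open, 6 deg beyond upright, leaning to the console's +y side). The hinge is stiff (about 1 N m with the stay's friction, 5 N at the free edge): the cover stays where it is left and has to be pushed all the way down.
- cover_hinge (a point): Middle of the cover's hinge line, at panel height (90 mm above the bench), on the console; axes as the console's: the hinge line is x, y points away from the panel.
- cover_back (a point): On the cover's flat outer face (its top when shut), mid-width, 170 mm from the hinge line along the cover and 58 mm out from the plane of hinge and rim. The cover is a grey tray 180 mm wide, 220 mm from hinge to free edge, 58 mm deep; open, its outer face looks to the console's +y side. The point moves with it: z is the face's outward normal, -y points to the free edge.
- casting: bystander: raw aluminium link casting, about 125 x 42 x 18 mm, beyond the stay; origin under its middle
- tin: bystander: open steel tin, 72 mm across, 85 mm high, at the console's front side; origin at the centre of its underside
- brush: bystander: hand brush lying on the bench in front of the console; origin in it at bench height
- rammer: bystander: wooden hand rammer standing upright, 64 mm across, 190 mm high; origin at the centre of its underside
- gate_cone: bystander: wooden sprue cone standing upright, 44 mm across, 90 mm high; origin at the centre of its underside
- jar: bystander: grey jar with a steel cap, 66 mm across, 110 mm high, on the hinge side; origin at the centre of its underside
- wrench: bystander: steel wrench lying on the bench on the hinge side; origin in it at bench height

How it is judged:
On the way, in this order (a step that is already met when the one before it is completed fails the run):
1. the knob's nose has clicked in at the triangle and the knob has been let go, with the stay still locked (value of joint selector between 1.954 and 2.234 rad and velocity of joint selector between -0.2 and 0.2 rad/s and contact force between the fingers and console below 0.2 N and value of joint stay_knee below 0.12 rad), for 0.2 s.
2. the stay's knee has been broken downward while the cover is still up (value of joint stay_knee above 0.3 rad and value of joint cover above 0.6 rad), for 0.1 s.
At the end, for the whole second after the job is handed in: The cover is shut (within 0.05 rad) and at rest, the selector is at the triangle (within 0.14 rad = 8 deg of 2.094), and no bystander has been moved by more than 30 mm (value of joint selector between 1.954 and 2.234 rad and value of joint cover below 0.05 rad and velocity of joint cover between -0.1 and 0.1 rad/s); the robot touches nothing.
It fails at once if the cover slams: it moves towards shut faster than 2.5 rad/s (velocity of joint cover below -2.5 rad/s).
It fails at once if a bystander is disturbed: moved by more than 30 mm (distance of any of casting, tin, brush, rammer, gate_cone, jar, wrench from where it was at the start of the episode above 0.03 m).
It also fails if it takes over 72 s, if anything falls off the work surface, if the arm or the gripper's body presses on something with over 40 N, if the wrist force passes 120 N, or if a joint passes its speed limit or range.

ROBOT

A 6-joint arm with a two-finger parallel gripper is mounted at the origin on the work surface. World frame = base frame: x ahead of the robot, y to its left, z up, the work surface at z = 0. Lengths are in m, angles in rad, forces in N, time in s.
With the tool pointing down it reaches from about 0.35 to 0.775 m from the base axis. Payload 5.5 kg.
Tool frame: the origin (TCP) lies at the very end of the fingers, on their centre line; the grasp point (between the pads) lies 19 mm behind it; z points along the fingers, y is the direction in which the jaws open and shut (so a half turn about z gives the same grasp; the last joint's range is limited). The gripper opens to 85 mm and grips with 20 to 120 N. Pads are 22 mm wide; open, the fingers measure 114 mm over their backs; the gripper's body (76 mm by 85 mm) begins 54 mm behind the grasp point. The pads swing forward as they close: fully open they stand 13 mm farther back than shut.
Start: joints at [-1.407, 0.313, 0.046, 1.304, 0, 1.431], TCP at [0.172, -0.549, 0.231] pointing down, gripper open.
Joint ranges: [-2.76, 2.76], [-0.86, 1.69], [-1.03, 1.26], [-2.2, 2.34], [-1.47, 1.5], [-3.14, 3.14]. Speed limits (rad/s): [2.57, 2.57, 3.14, 3.14, 3.14, 3.14].

INTERFACE

Orientations are given as a unit quaternion [w, x, y, z].
In Python, from workcell import get_state, vision, workorder, silhouettes, tip_of gives the robot as it stands.
- The arm moves only by the shell command python3 -m inch 'ROWS' [FORCE]. ROWS is JSON, a list of rows, each a list of 7 numbers: the shift along the tool's x, y, z in cm, then the turn, a rotation vector about the tool's x, y, z in degrees, then the finger opening in cm, from 0 to 8.54. In form: [[dx, dy, dz, rx, ry, rz, hand], ...]. A call has 1 to 5 rows; each row shifts and turns the commanded pose from where the row before left it, along the tool's axes as they then stand; what a row does not reach is not made up. A row lasts 1/10 s, in which the tool goes at most 50 mm and 8.59 degrees, less where a joint would pass 70% of its speed; a pose out of reach is approached as far as the arm can. A call with a gripper value outside its range is refused whole. The fingers move at their own pace and stop on an object; FORCE is the grip in N (left out, the last holds). Time passes only in rows, so rows that do not move let the fingers close. It gives the time, the measured TCP pose, the force and the opening at its end, in the units of the state.
- get_state(): the state, without advancing time (a new reading comes with each control period).
- vision.read_camera(name): name is "scene" or "top"; returns a dict with "pixels" (420x560x3 uint8, red, green, blue), "depth" (420x560 float32, m along the optical axis (not along the pixel's ray), 0 where there is no reading), "mtx" (3x3 intrinsics, pixels), "T" (4x4, takes a point from camera to world coordinates). Camera axes: x right, y up, looking along -z (the intrinsics and any distortion apply to the point x, -y, -z); pixel columns grow to the right and rows downward; lengths in m; the calibration is good to about 2 mm. A picture is of the moment at which its call begins.
- workorder.hand_in(): hands the job in, once; it reports no verdict.
Trained networks look in a picture, given as the dict that the camera call returned (one of the last four; its "shot" number tells which), for a name from the list of things; names that differ only in an ending like _2 or _b are one class to them, and where a whole thing is asked for, a point or a joint stands for the part that bears it (a point fixed in the world has none). Each returns a list of dicts, best first, with "confidence" (0 to 1); they miss things now and then, are a little off and sometimes report something else, mostly with a low value. They report only what shows in the picture. A call takes as long as a camera call.
- silhouettes(picture, label): "mask" (420x560 bool, what is visible of it) and "location" ([column, row] in pixels, amid what is visible of it).
- tip_of(picture, label): "location" ([column, row] in pixels: a listed point, or the origin of a listed thing).
The state is a dict: "clock": time; "joint_pos": joint angles; "qvel": joint speeds; "tau": joint torques, N m; "tcp_pos": TCP position; "orientation": TCP orientation; "wrist_force": force on the tool from outside, world axes, zero at the start; "ft_torque": the same for the moment, N m; "finger_gap": finger opening in m.
Only numpy, scipy, OpenCV 4.12 (cv2) and the standard library are available. Lean on these libraries where they do the work, as an engineer would, in place of code of your own. Each camera call takes 0.05 s, during which the arm holds its last target.

## Working session

There is one attempt and no reset: what is moved stays moved. The work goes in short steps, Python scripts to look and compute and a shell command to move; the robot and the scene stay as the last step left them, time stands still between calls to the robot, and variables do not carry over. Pictures are saved under pics/ and viewed, and the job is handed in when it is done.

```bash
ls; mkdir -p pics
cat > h.py <<'E'
import numpy as np, cv2
from workcell import get_state, vision, workorder, silhouettes, tip_of
def save(p,n,crop=None,scale=1):
    im=p["pixels"][:,:,::-1]
    if crop: im=im[crop[1]:crop[3],crop[0]:crop[2]]
    cv2.imwrite("pics/"+n,cv2.resize(im,None,fx=scale,fy=scale,interpolation=cv2.INTER_CUBIC))
def world(p,u,v,d=None,r=1):
    K=p["mtx"]
    if d is None:
        w=p["depth"][int(round(v))-r:int(round(v))+r+1,int(round(u))-r:int(round(u))+r+1]; w=w[w>0]; d=np.median(w)
    c=np.array([(u-K[0,2])/K[0,0]*d,-(v-K[1,2])/K[1,1]*d,-d,1]); return (p["T"]@c)[:3]
def pix(p,X):
    c=np.linalg.inv(p["T"])@np.r_[X,1]; K=p["mtx"]
    return np.array([K[0,2]+K[0,0]*c[0]/-c[2],K[1,2]+K[1,1]*(-c[1])/-c[2]])
E
python3 - <<'E'
from h import *
print({k:v for k,v in get_state().items()})
for n in("scene","top"):
    p=vision.read_camera(n); save(p,n+"0.png",scale=1.4); print(n,[k for k in p],p["T"].round(3).tolist(),p["mtx"].tolist())
    for l in ["console","selector_grip","target_mark","stay_push","stay_knee_pin","cover_hinge","cover_back","casting","tin","brush","rammer","gate_cone","jar","wrench"]:
        for r in tip_of(p,l)[:2]:
            u,v=r["location"]; print(l,round(r["confidence"],2),np.round([u,v]),world(p,u,v).round(3))
E
```

```text
pics
{'clock': 0.0, 'joint_pos': array([-1.40660271e+00,  3.14018559e-01,  4.49472591e-02,  1.30361384e+00,
       -3.23501126e-05,  1.43117611e+00]), 'qvel': array([ 6.03730707e-05, -1.10878624e-03, -1.14724218e-04, -2.46029267e-04,
       -2.91563871e-04, -8.86548454e-04]), 'tau': array([ 1.01685188e-06, -4.80632722e+01,  2.98527753e+01,  1.97077473e-02,
       -1.25760089e-04,  4.28493891e-06]), 'tcp_pos': array([ 0.1719001 , -0.54814368,  0.23038559]), 'orientation': array([-9.44138095e-04,  9.88483871e-01,  1.51323309e-01, -2.77771935e-05]), 'wrist_force': array([0.2017013 , 0.33394966, 0.29021194]), 'ft_torque': array([-0.02714496, -0.03906843,  0.00531619]), 'finger_gap': 0.08547807472489947}
scene ['pixels', 'depth', 'mtx', 'T', 'shot'] [[-0.384, -0.546, 0.745, 1.561], [0.923, -0.218, 0.316, 0.468], [-0.01, 0.809, 0.588, 0.961], [0.0, 0.0, 0.0, 1.0]] [[452.0520182236766, 0.0, 280.71591486695894], [0.0, 452.0520182236766, 220.25258792976027], [0.0, 0.0, 1.0]]
console 0.92 [288. 267.] [0.651 0.103 0.081]
selector_grip 0.51 [284. 234.] [0.56  0.053 0.124]
target_mark 0.74 [296. 
[... 1066 characters left out ...]
4 0.094]
stay_push 0.56 [258. 179.] [0.7   0.12  0.006]
stay_knee_pin 0.57 [245. 177.] [0.661 0.156 0.161]
cover_hinge 0.69 [235. 216.] [0.535 0.193 0.092]
cover_back 0.69 [212. 208.] [0.516 0.24  0.306]
cover_back 0.34 [204. 215.] [0.549 0.319 0.006]
casting 0.74 [264. 212.] [0.553 0.087 0.093]
casting 0.52 [247. 174.] [0.67  0.151 0.165]
tin 0.86 [322. 229.] [ 0.512 -0.132  0.006]
brush 0.93 [319. 173.] [ 0.729 -0.114  0.023]
brush 0.51 [203. 217.] [0.541 0.322 0.002]
rammer 0.92 [394. 261.] [ 0.397 -0.392  0.053]
rammer 0.28 [321. 229.] [ 0.514 -0.128  0.005]
gate_cone 0.66 [283. 170.] [0.728 0.024 0.042]
jar 0.87 [162. 236.] [0.449 0.447 0.103]
wrench 0.53 [202. 217.] [0.543 0.327 0.001]
```

Run:
```python
from h import *
p=vision.read_camera("scene"); save(p,"s1.png",(170,130,450,340),2.8)
p=vision.read_camera("top"); save(p,"t1.png",(180,120,360,255),4.4)
```

```text
(no output)
```

View pics/scene0.png

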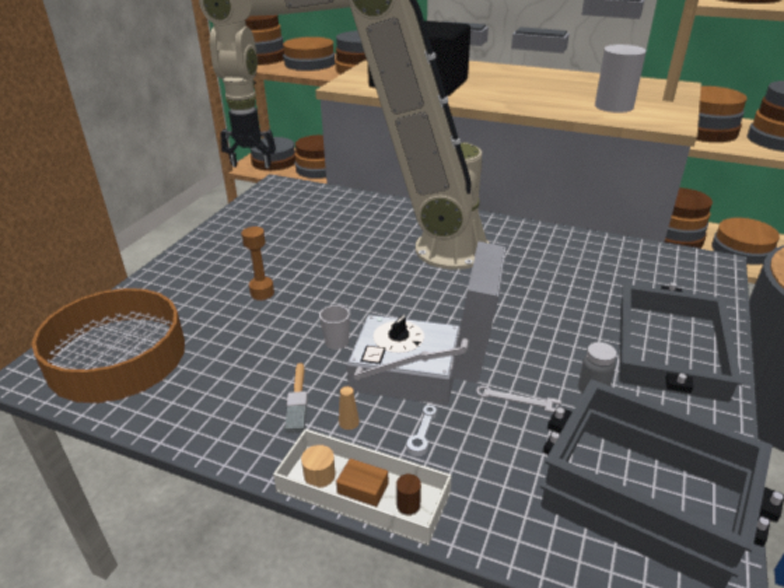

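View pics/s1.png

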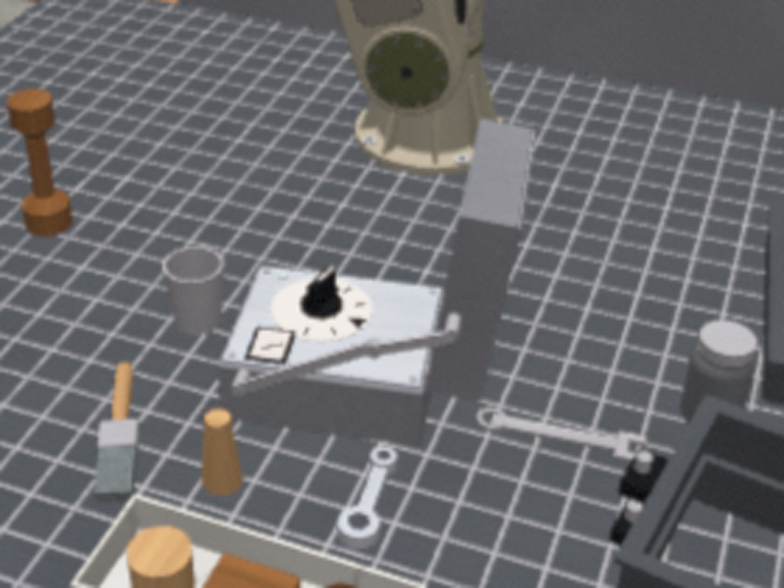

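View pics/t1.png

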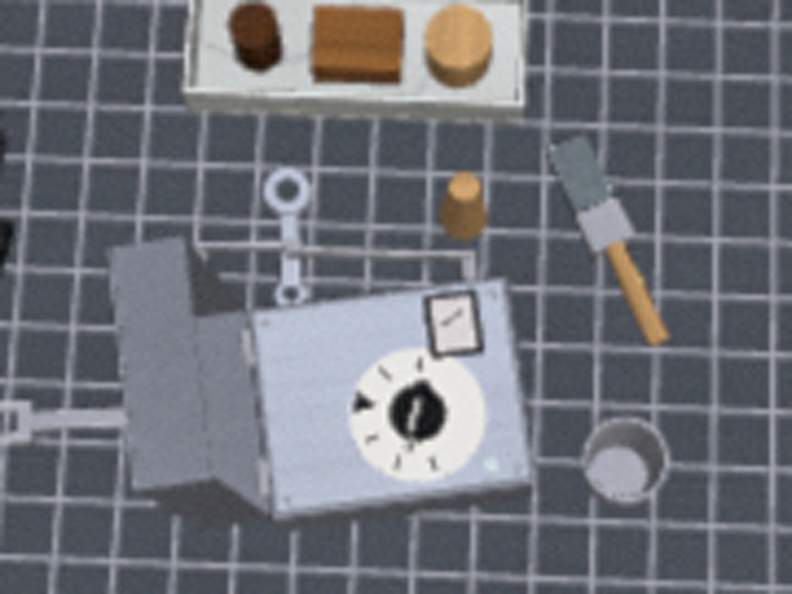

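```bash
cat >> h.py <<'E'
def atz(p,u,v,z):
    a=world(p,u,v,1.0); o=p["T"][:3,3]; t=(z-o[2])/(a[2]-o[2]); return o+t*(a-o)
E
python3 - <<'E'
from h import *
p=vision.read_camera("top"); save(p,"t2.png",(255,195,295,235),15)
pts={}
for n,x,y in [("hl",250,313),("fl",505,280),("fr",530,482),("hr",275,520)]:
    pts[n]=atz(p,180+x/4.4,120+y/4.4,.09); print(n,pts[n].round(4), p["depth"][int(120+y/4.4),int(180+x/4.4)])
for a,b in [("hl","fl"),("fl","fr"),("fr","hr"),("hr","hl")]:
    d=pts[b]-pts[a]; print(a,b,np.linalg.norm(d).round(4),np.degrees(np.arctan2(d[1],d[0])).round(1))
c=atz(p,180+417/4.4,120+412/4.4,.09)
for x,y in [(433,463), (397,462), (372,440), (362,403), (385,373), (420,365)]:
    m=atz(p,180+x/4.4,120+y/4.4,.09); print(m.round(4))
p=vision.read_camera("scene"); save(p,"s2.png",(260,215,310,260),14)
E
```

```text
hl [0.6263 0.1907 0.09  ] 1.641529
fl [ 0.6634 -0.0208  0.09  ] 1.6446118
fr [ 0.493  -0.0471  0.09  ] 1.6134301
hr [0.4533 0.1598 0.09  ] 1.6212829
hl fl 0.2147 -80.1
fl fr 0.1723 -171.2
fr hr 0.2107 100.9
hr hl 0.1758 10.1
[0.5056 0.033  0.09  ]
[0.5053 0.0625 0.09  ]
[0.5228 0.0839 0.09  ]
[0.5535 0.0936 0.09  ]
[0.5797 0.0758 0.09  ]
[0.5876 0.0471 0.09  ]
```

View pics/t2.png

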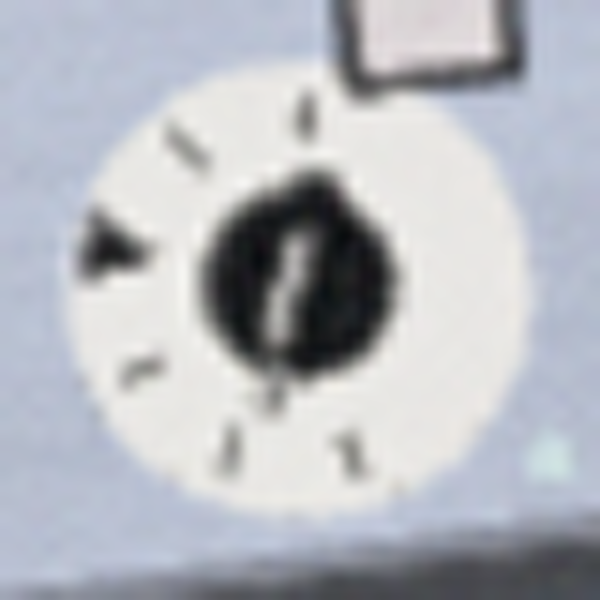

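View pics/s2.png

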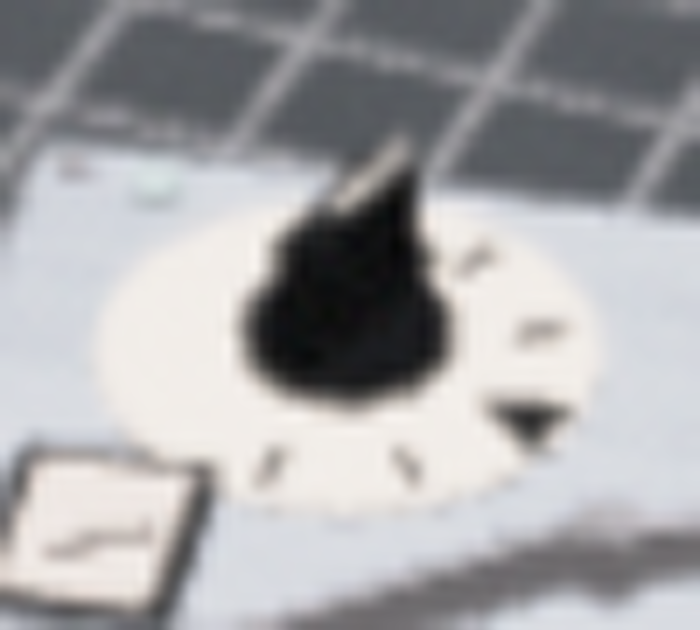

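Run:
```python
from h import *
p=vision.read_camera("top")
f=lambda x,y,z: atz(p,255+(x)/15-.5,195+(y)/15-.5,z)[:2]
c=f(300,288,.09); print("c",c)
for x,y in [(350,455),(228,450),(143,372),(113,248),(188,147),(308,115)]:
    m=f(x,y,.09)-c; print(np.linalg.norm(m).round(4),np.degrees(np.arctan2(m[1],m[0])).round(1))
a,b=f(300,230,.133),f(275,345,.133); print(a,b,np.linalg.norm(a-b),(a+b)/2,np.degrees(np.arctan2(*(b-a)[::-1])))
q=vision.read_camera("scene")
g=lambda x,y,z: atz(q,260+x/14-.5,215+y/14-.5,z)[:2]
c2=g(348,352,.09);print(c2)
m=g(528,420,.09)-c2; print(m,np.degrees(np.arctan2(*m[::-1])))
a,b=g(337,207,.133),g(405,140,.133);print(a,b,np.linalg.norm(a-b),(a+b)/2,np.degrees(np.arctan2(*(b-a)[::-1])))
# stay: depth map points near
for p_ in (p,q):
    s=p_["depth"]; K=p_["mtx"]
    vv,uu=np.nonzero(s>0); d=s[vv,uu]
    P=(p_["T"]@np.vstack([(uu-K[0,2])/K[0,0]*d,-(vv-K[1,2])/K[1,1]*d,-d,np.ones(len(d))]))[:3].T
    R=np.radians(10); ex=np.array([np.cos(R),np.sin(R)]);ey=np.array([-ex[1],ex[0]])
    xc=(P[:,:2]-np.array([.5585,.0720]))@ex; yc=(P[:,:2]-np.array([.5585,.0720]))@ey
    print("xc range top panel",)
    m=(abs(P[:,2]-.09)<.004)&(abs(xc)<.12)&(abs(yc)<.14); print(xc[m].min(),xc[m].max(),yc[m].min(),yc[m].max(),np.median(P[m,2]))
    m=(xc>.095)&(xc<.13)&(abs(yc)<.14)&(P[:,2]>.03); 
    o=np.argsort(yc[m]); print(np.c_[xc[m],yc[m],P[m,2],uu[m],vv[m]][o][::3].round(3))
```

```text
c [0.54751592 0.04890447]
0.0428 -161.2
0.0434 158.9
0.0431 121.0
0.0464 80.0
0.0444 40.3
0.043 -0.1
[0.55281594 0.04853898] [0.52497009 0.05322327] 0.028237104510123758 [0.53889302 0.05088112] 170.45097338405182
[0.5472449  0.04928732]
[0.0074664  0.04541463] 80.66379072993792
[0.55142775 0.0486821 ] [0.52333573 0.05332804] 0.028473608058352286 [0.53738174 0.05100507] 170.60925263665317
xc range top panel
-0.08590919430955829 0.11755804099867895 -0.10965256754459225 0.13996569638184952 0.09007840475100926
[[ 1.00e-01 -8.60e-02  7.90e-02  2.88e+02  1.82e+02]
 [ 1.14e-01 -8.50e-02  8.40e-02  2.87e+02  1.78e+02]
 [ 1.02e-01 -8.30e-02  8.70e-02  2.87e+02  1.81e+02]
 [ 1.19e-01 -8.10e-02  8.30e-02  2.86e+02  1.77e+02]
 [ 1.07e-01 -8.00e-02  8.30e-02  2.86e+02  1.80e+02]
 [ 1.20e-01 -7.80e-02  8.10e-02  2.85e+02  1.77e+02]
 [ 1.08e-01 -7.60e-02  8.20e-02  2.85e+02  1.80e+02]
 [ 9.50e-02 -7.40e-02  8.60e-02  2.85e+02  1.83e+02]
 [ 1.13e-01 -7.30e-02  8.10e-02  2.84e+02  1.79e+02]
 [ 1.18e-01 -6.60e-02  9.40e-02  2.82e+02  1.77e+02]
 [ 1.15e-01 -6.20e-02  9.00e-02  2.81e+02  1.78e+02]
 [ 1.
[... 2336 characters left out ...]
01  1.22e-01  1.96e-01  2.28e+02  1.75e+02]
 [ 1.21e-01  1.25e-01  1.95e-01  2.27e+02  1.75e+02]
 [ 1.19e-01  1.29e-01  1.93e-01  2.26e+02  1.76e+02]
 [ 1.22e-01  1.32e-01  1.94e-01  2.25e+02  1.75e+02]
 [ 1.18e-01  1.36e-01  1.97e-01  2.24e+02  1.76e+02]]
xc range top panel
-0.07906415941637898 0.11997397065990033 -0.10753006813941232 0.1386478235261697 0.08982125906130689
[[ 9.50e-02 -1.09e-01  8.10e-02  2.47e+02  2.61e+02]
 [ 9.80e-02 -1.07e-01  4.80e-02  2.48e+02  2.70e+02]
 [ 9.60e-02 -1.06e-01  8.20e-02  2.48e+02  2.61e+02]
 ...
 [ 9.70e-02  1.40e-01  2.69e-01  3.35e+02  2.20e+02]
 [ 9.70e-02  1.40e-01  1.27e-01  3.32e+02  2.61e+02]
 [ 9.60e-02  1.40e-01  2.18e-01  3.34e+02  2.35e+02]]
```

```bash
python3 -m inch '[[0,0,-3,0,0,-8,6],[0,0,-3,0,0,-8,6],[0,0,0,0,0,-8,6],[0,0,0,0,0,-8,6],[0,0,0,0,0,-8,6]]' | tail -5
python3 - <<'E'
from h import *
from scipy.spatial.transform import Rotation as R
s=get_state(); q=s["orientation"]; M=R.from_quat(q,scalar_first=True).as_matrix(); print(M.round(3).tolist(), M.T@(np.array([.5475,.049,.28])-s["tcp_pos"]),s["joint_pos"].round(2))
E
```

```text
clock: 2.3
tcp_pos: [0.172, -0.5489, 0.2917]
orientation: [0.0, 0.876, 0.483, -0.0]
wrist_force: [-0.3, -1.3, -0.2]
finger_gap: 0.0597
[[0.534, 0.846, 0.0], [0.846, -0.534, -0.001], [-0.001, 0.001, -1.0]] [ 0.70601396 -0.00170738  0.01126706] [-1.41  0.31  0.18  1.45  0.    0.73]
```

```bash
cat >> h.py <<'E'
from scipy.spatial.transform import Rotation as R
def rel(x,yaw=None):
    "shift in tool cm to world point x; yaw of tool x"
    s=get_state(); M=R.from_quat(s["orientation"],scalar_first=True).as_matrix()
    print("t",s["clock"],"tcp",s["tcp_pos"].round(4),"shift cm",(M.T@(np.array(x)-s["tcp_pos"])*100).round(2),"yaw",np.degrees(np.arctan2(M[1,0],M[0,0])).round(2),"tilt zaxis",M[:,2].round(3),"F",s["wrist_force"].round(1),"q",s["joint_pos"].round(2),"gap",round(float(s["finger_gap"]),4))
E
python3 -m inch '[[4.7,0,0,0,0,0,6],[4.7,0,0,0,0,0,6],[4.7,0,0,0,0,0,6],[4.7,0,0,0,0,0,6],[4.7,0,0,0,0,0,6]]' | tail -5
python3 -m inch '[[4.7,0,0,0,0,0,6],[4.7,0,0,0,0,0,6],[4.7,0,0,0,0,0,6],[4.7,0,0,0,0,0,6],[4.7,0,0,0,0,0,6]]' | tail -5
python3 -m inch '[[4.7,0,0,0,0,0,6],[4.7,0,0,0,0,0,6],[4.7,0,0,0,0,0,6],[4.7,0,0,0,0,0,6],[4.8,-0.2,0,0,0,0,6]]' | tail -5
python3 -c "
from h import *
rel([.5475,.049,.28])"
```

```text
clock: 2.8
tcp_pos: [0.2992, -0.3491, 0.2914]
orientation: [0.0, 0.877, 0.48, 0.0]
wrist_force: [-0.0, -0.1, 0.9]
finger_gap: 0.0598
clock: 3.3
tcp_pos: [0.4259, -0.151, 0.2916]
orientation: [0.001, 0.877, 0.48, 0.0]
wrist_force: [0.2, -0.8, 0.3]
finger_gap: 0.06
clock: 3.8
tcp_pos: [0.5515, 0.049, 0.2914]
orientation: [0.0, 0.877, 0.48, 0.0]
wrist_force: [0.9, -0.9, 0.4]
finger_gap: 0.0605
t 3.8 tcp [0.5515 0.049  0.2914] shift cm [-0.22 -0.34  1.14] yaw 57.41 tilt zaxis [ 0.001 -0.    -1.   ] F [ 0.9 -0.9  0.4] q [-0.06  0.26  0.12  1.43 -0.    2.08] gap 0.0605
```

```bash
python3 -m inch '[[-0.2,-0.3,0,0,0,-8.3,6],[0,0,0,0,0,-8.3,6],[0,0,0,0,0,-8.3,6],[0,0,0,0,0,-8.3,6],[0,0,0,0,0,-8.3,6]]' | tail -5
python3 -m inch '[[0,0,0,0,0,-8.3,6],[0,0,0,0,0,-8.3,6],[0,0,0,0,0,-8.3,6],[0,0,0,0,0,-8.3,6],[0,0,0,0,0,-8.3,6]]' | tail -5
python3 -m inch '[[0,0,3,0,0,-8.3,6],[0,0,3,0,0,-8.3,6],[0,0,3,0,0,-8.3,5],[0,0,0,0,0,0,5]]' | tail -5
python3 - <<'E'
from h import *
rel([.5475,.049,.108])
for n in("scene","top"):
    p=vision.read_camera(n); save(p,n+"3.png",(240,150,340,250) if n=="scene" else (230,160,310,240),6)
E
```

```text
clock: 4.3
tcp_pos: [0.547, 0.0473, 0.2912]
orientation: [0.0, 0.648, 0.762, -0.0]
wrist_force: [-1.3, -0.3, 0.1]
finger_gap: 0.0597
clock: 4.8
tcp_pos: [0.547, 0.0471, 0.2913]
orientation: [0.0, 0.336, 0.942, -0.0]
wrist_force: [-0.1, -0.0, -0.6]
finger_gap: 0.0599
clock: 5.2
tcp_pos: [0.5441, 0.0473, 0.1972]
orientation: [-0.004, 0.128, 0.992, -0.0]
wrist_force: [-0.7, 0.2, -0.0]
finger_gap: 0.0503
t 5.2 tcp [0.5441 0.0473 0.1972] shift cm [-0.35  0.27  8.92] yaw 165.33 tilt zaxis [-0.008  0.    -1.   ] F [-0.7  0.2 -0. ] q [-0.06  0.28 -0.09  1.21 -0.    0.2 ] gap 0.0503
```

View pics/scene3.png

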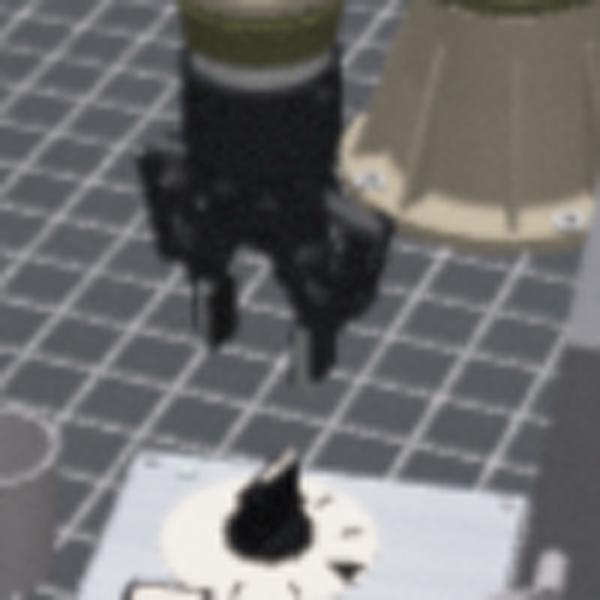

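```bash
python3 -m inch '[[0,0,2.5,0,0,0,5],[0,0.2,2.5,0,0,0,5],[0,0,0,0,0,0,5]]' | tail -5
python3 - <<'E'
from h import *
rel([.5475,.049,.108])
E
```

```text
clock: 5.6
tcp_pos: [0.5468, 0.0492, 0.1505]
orientation: [-0.001, 0.129, 0.992, -0.0]
wrist_force: [-0.3, 0.8, -0.7]
finger_gap: 0.05
t 5.6 tcp [0.5468 0.0492 0.1505] shift cm [-0.08  0.    4.25] yaw 165.17 tilt zaxis [-0.002  0.    -1.   ] F [-0.3  0.8 -0.7] q [-0.06  0.3  -0.17  1.1  -0.    0.2 ] gap 0.05
```

```bash
python3 -m inch '[[0,0,2,0,0,0,5],[0,0,2,0,0,0,5],[0,0,0.2,0,0,0,5],[0,0,0,0,0,0,5]]' 25| tail -5
python3 -m inch '[[0,0,0,0,0,0,3],[0,0,0,0,0,0,2],[0,0,0,0,0,0,1.2],[0,0,0,0,0,0,1],[0,0,0,0,0,0,1]]' 25| tail -5
python3 - <<'E'
from h import *
rel([.5475,.049,.108]); print(get_state()["ft_torque"])
for n in("scene","top"):
    p=vision.read_camera(n); save(p,n+"4.png",(240,170,340,270) if n=="scene" else (230,160,310,240),6)
E
```

```text
clock: 6.0
tcp_pos: [0.5484, 0.049, 0.1109]
orientation: [0.001, 0.128, 0.992, -0.0]
wrist_force: [-0.1, -0.3, 0.4]
finger_gap: 0.0498
clock: 6.5
tcp_pos: [0.549, 0.0497, 0.1108]
orientation: [0.002, 0.128, 0.992, 0.001]
wrist_force: [1.4, 4.5, 5.5]
finger_gap: 0.0138
t 6.5 tcp [0.549  0.0497 0.1108] shift cm [ 0.13 -0.11  0.28] yaw 165.32 tilt zaxis [ 0.004  0.001 -1.   ] F [1.4 4.5 5.5] q [-0.06  0.33 -0.23  1.    0.    0.2 ] gap 0.0138
[ 0.82807213 -0.22013967 -0.20037504]
```

View pics/scene4.png

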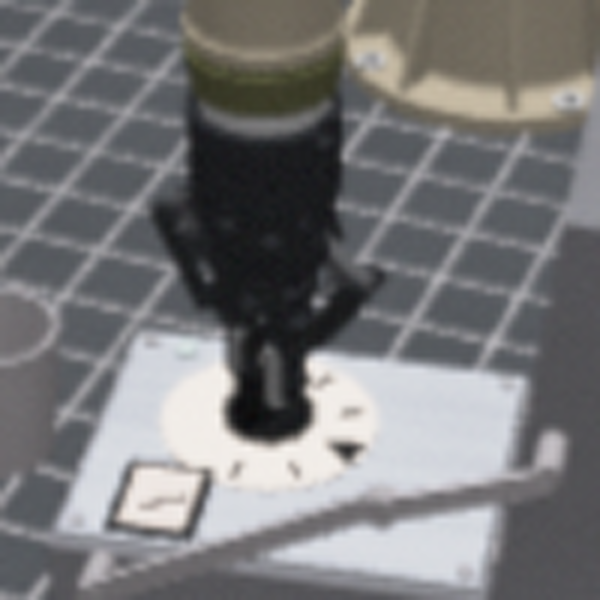

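```bash
python3 -m inch '[[0,0,0,0,0,3,1],[0,0,0,0,0,6,1],[0,0,0,0,0,6,1],[0,0,0,0,0,6,1],[0,0,0,0,0,6,1]]' 45| tail -5
python3 -m inch '[[0,0,0,0,0,6,1],[0,0,0,0,0,6,1],[0,0,0,0,0,6,1],[0,0,0,0,0,6,1],[0,0,0,0,0,6,1]]' 45| tail -5
python3 -c "
from h import *
rel([.5475,.049,.108]); print(get_state()['ft_torque'])"
```

```text
clock: 7.1
tcp_pos: [0.5487, 0.0492, 0.1109]
orientation: [0.001, 0.358, 0.934, 0.001]
wrist_force: [0.4, 1.6, 8.6]
finger_gap: 0.013
clock: 7.6
tcp_pos: [0.548, 0.0489, 0.1109]
orientation: [0.001, 0.587, 0.809, 0.0]
wrist_force: [-2.1, -0.4, 9.8]
finger_gap: 0.0131
t 7.6 tcp [0.548  0.0489 0.1109] shift cm [ 0.03 -0.05  0.29] yaw 108.08 tilt zaxis [ 0.002 -0.001 -1.   ] F [-2.1 -0.4  9.8] q [-0.06  0.33 -0.23  1.   -0.    1.2 ] gap 0.0131
[0.13020764 0.41188845 0.1505679 ]
```

Remaining 28° to yaw 80°.

```bash
python3 -m inch '[[0,0,0,0,0,6,1],[0,0,0,0,0,6,1],[0,0,0,0,0,6,1],[0,0,0,0,0,6,1],[0,0,0,0,0,4,1]]' | tail -5
python3 -m inch '[[0,0,0,0,0,0,1],[0,0,0,0,0,0,1]]' | tail -5
python3 - <<'E'
from h import *
rel([.5475,.049,.108]); print(get_state()['ft_torque'])
p=vision.read_camera("scene"); save(p,"scene5.png",(240,170,340,270),6)
E
```

```text
clock: 8.1
tcp_pos: [0.5474, 0.0488, 0.1109]
orientation: [0.001, 0.766, 0.643, 0.0]
wrist_force: [-4.7, 0.8, 10.4]
finger_gap: 0.0129
clock: 8.3
tcp_pos: [0.5474, 0.0488, 0.1109]
orientation: [0.0, 0.764, 0.645, 0.0]
wrist_force: [-3.1, -0.0, 10.3]
finger_gap: 0.0131
t 8.3 tcp [0.5474 0.0488 0.1109] shift cm [0.02 0.01 0.29] yaw 80.3 tilt zaxis [ 0.001 -0.001 -1.   ] F [-3.1 -0.  10.3] q [-0.06  0.33 -0.24  1.01 -0.    1.68] gap 0.0131
[ 0.1203569   0.78841272 -0.02462461]
```

View pics/scene5.png

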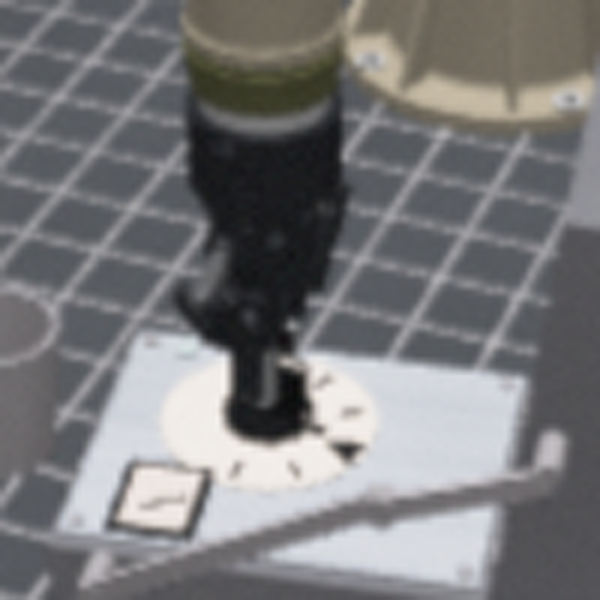

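```bash
python3 -m inch '[[0,0,0,0,0,0,3],[0,0,0,0,0,0,5],[0,0,0,0,0,0,5],[0,0,-2,0,0,0,5],[0,0,-4,0,0,0,5]]' | tail -5
python3 -m inch '[[0,0,-4,0,0,0,4],[0,0,-4,0,0,0,2],[0,0,-4,0,0,0,0],[0,0,0,0,0,0,0],[0,0,0,0,0,0,0]]' | tail -5
python3 - <<'E'
from h import *
p=vision.read_camera("scene"); save(p,"scene6.png",(230,190,330,290),6)
q=vision.read_camera("top"); save(q,"top6.png",(230,160,310,240),6)
for l in ["stay_push","stay_knee_pin"]:
  for w in (p,q):
    print(l,[(round(r["confidence"],2),np.round(r["location"],1).tolist(),world(w,*r["location"]).round(3).tolist()) for r in tip_of(w,l)])
rel([.5475,.049,.108])
E
```

```text
clock: 8.85
tcp_pos: [0.5449, 0.049, 0.1664]
orientation: [-0.003, 0.764, 0.645, -0.003]
wrist_force: [0.1, 0.3, -0.4]
finger_gap: 0.0502
clock: 9.35
tcp_pos: [0.5482, 0.049, 0.29]
orientation: [0.001, 0.764, 0.645, 0.001]
wrist_force: [-0.6, 0.7, -0.8]
finger_gap: -0.0001
stay_push [(0.68, [289.5, 258.7], [0.673, 0.116, 0.135])]
stay_push []
stay_knee_pin [(0.83, [306.7, 251.7], [0.668, 0.164, 0.171]), (0.68, [325.4, 251.3], [0.662, 0.215, 0.184])]
stay_knee_pin [(0.37, [243.7, 181.8], [0.685, 0.175, 0.01])]
t 9.65 tcp [0.5469 0.0491 0.2879] shift cm [1.000e-02 1.100e-01 1.799e+01] yaw 80.3 tilt zaxis [-0.003  0.    -1.   ] F [ 0.2 -0.4 -0.1] q [-0.06  0.26  0.11  1.42 -0.    1.68] gap -0.0001
```

View pics/scene6.png

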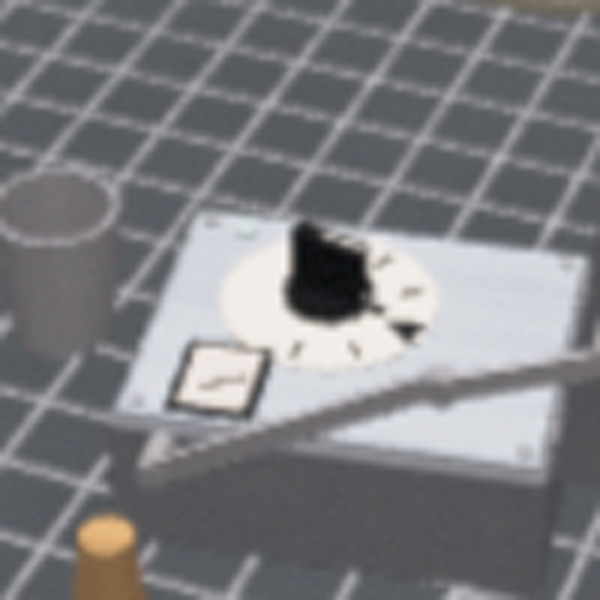

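View pics/top6.png

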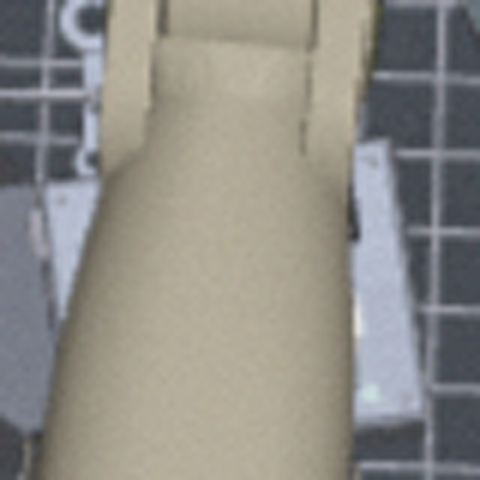

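```bash
python3 -m inch '[[0,0,0,0,0,-8.5,0],[0,0,0,0,0,-8.5,0],[0,0,0,0,0,-8.5,0],[0,0,0,0,0,-8.5,0],[0,0,0,0,0,-8.5,0]]' | tail -5
python3 -m inch '[[0,0,0,0,0,-8.5,0],[0,0,0,0,0,-8.5,0],[0,0,0,0,0,-8.5,0],[0,0,0,0,0,-8.5,0],[0,0,0,0,0,-8.5,0]]' | tail -5
python3 -m inch '[[0,0,0,0,0,-8.5,0],[0,0,0,0,0,-8.5,0],[0,0,0,0,0,-8,0],[0,0,0,0,0,0,0]]' | tail -5
python3 -c "
from h import *
rel([.668,.113,.165])"
```

```text
clock: 10.15
tcp_pos: [0.5472, 0.0491, 0.2884]
orientation: [-0.001, 0.476, 0.879, -0.0]
wrist_force: [0.2, 0.8, 0.5]
finger_gap: -0.0002
clock: 10.65
tcp_pos: [0.5472, 0.049, 0.2884]
orientation: [-0.001, 0.125, 0.992, -0.0]
wrist_force: [-0.1, 1.2, -0.3]
finger_gap: -0.0
clock: 11.05
tcp_pos: [0.5472, 0.0491, 0.2885]
orientation: [-0.001, -0.09, 0.996, 0.0]
wrist_force: [-0.1, 0.0, 0.7]
finger_gap: -0.0003
t 11.05 tcp [0.5472 0.0491 0.2885] shift cm [-13.05   4.12  12.34] yaw -169.68 tilt zaxis [-0.001 -0.    -1.   ] F [-0.1  0.   0.7] q [-0.06  0.26  0.11  1.42 -0.   -0.24] gap -0.0003
```

```bash
python3 -m inch '[[-4.3,1.4,0,0,0,0,0],[-4.3,1.4,0,0,0,0,0],[-4.4,1.3,0,0,0,0,0],[0,0,4,0,0,0,0],[0,0,4,0,0,0,0]]' | tail -5
python3 -m inch '[[0,0,2.3,0,0,0,0],[0,0,0,0,0,0,0],[0,0,0,0,0,0,0]]' | tail -5
python3 - <<'E'
from h import *
p=vision.read_camera("scene"); save(p,"scene7.png",(230,170,350,290),5)
q=vision.read_camera("top"); save(q,"top7.png",(220,140,310,230),6)
rel([.668,.113,.165])
E
```

```text
clock: 11.55
tcp_pos: [0.6719, 0.1136, 0.2082]
orientation: [0.002, -0.088, 0.996, -0.0]
wrist_force: [-0.6, -0.8, -0.4]
finger_gap: 0.0002
clock: 11.85
tcp_pos: [0.6678, 0.1126, 0.1862]
orientation: [-0.001, -0.089, 0.996, -0.0]
wrist_force: [-0.1, -0.7, 0.4]
finger_gap: -0.0002
t 11.95 tcp [0.6691 0.1126 0.1885] shift cm [0.11 0.06 2.35] yaw -169.76 tilt zaxis [ 0.003  0.    -1.   ] F [ 0.5 -0.2  0.4] q [ 0.05  0.53  0.27  1.31 -0.   -0.13] gap 0.0
```

View pics/scene7.png

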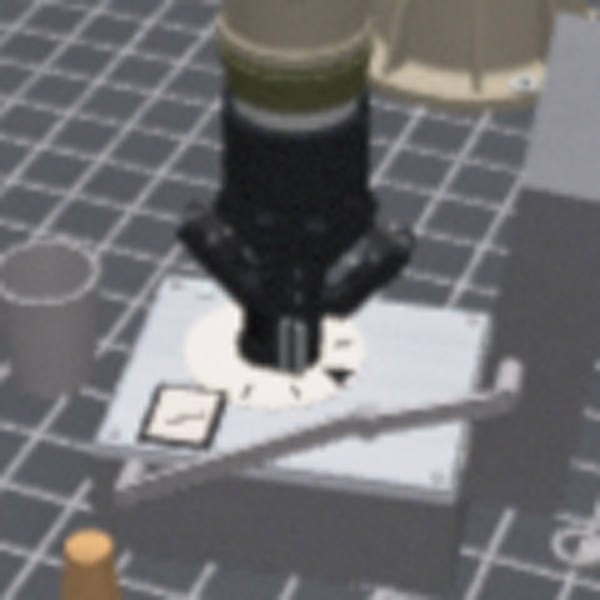

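View pics/top7.png

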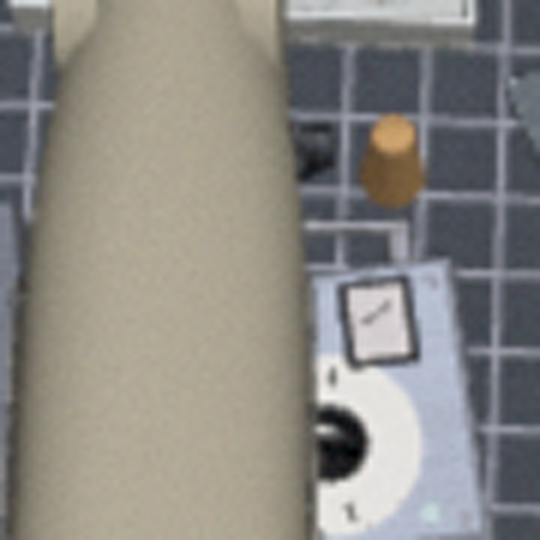

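Run:
```python
from h import *
p=vision.read_camera("scene")
ex=np.array([.985,.1736,0]);ey=np.array([-.1736,.985,0]);C=np.array([.5588,.0714,0])
o=p["T"][:3,3]
for xc in (.112,.115):
  for n,x,y in [("piv",125,490),("pin",368,424),("up",510,372)]:
    a=world(p,230+x/5-.5,170+y/5-.5,1.)-o; t=(xc-(o-C)@ex)/(a@ex); X=o+t*a; print(xc,n,X.round(4),((X-C)@ey).round(4))
print(pix(p,get_state()["tcp_pos"]), pix(p,[.668,.113,.148]))
```

```text
0.112 piv [0.6832 0.0106 0.0752] -0.0815
0.112 pin [0.6585 0.1509 0.1504] 0.061
0.112 up [0.6453 0.2258 0.2   ] 0.137
0.115 piv [0.686 0.012 0.078] -0.0806
0.115 pin [0.6614 0.1519 0.153 ] 0.0615
0.115 up [0.6482 0.2265 0.2024] 0.1373
[288.77891367 242.49737721] [289.06724168 253.72718301]
```

```bash
python3 -m inch '[[0,0.2,2,0,0,0,0],[0,0,1.5,0,0,0,0],[0,0,0.5,0,0,0,0],[0,0,0.5,0,0,0,0],[0,0,0.5,0,0,0,0]]' | tail -5
python3 -m inch '[[0,0,0.6,0,0,0,0],[0,0,0.6,0,0,0,0],[0,0,0.6,0,0,0,0],[0,0,0.6,0,0,0,0],[0,0,0,0,0,0,0]]' | tail -5
python3 - <<'E'
from h import *
p=vision.read_camera("scene"); save(p,"scene8.png",(230,170,350,290),5)
rel([.668,.111,.105])
E
```

```text
clock: 12.5
tcp_pos: [0.6687, 0.1146, 0.1378]
orientation: [0.001, -0.09, 0.996, -0.0]
wrist_force: [-0.4, -0.2, 1.6]
finger_gap: 0.0001
clock: 13.0
tcp_pos: [0.6694, 0.1163, 0.1154]
orientation: [0.003, -0.09, 0.996, 0.001]
wrist_force: [-1.0, 4.4, 11.6]
finger_gap: 0.0001
t 13.05 tcp [0.6694 0.1163 0.1154] shift cm [ 0.24 -0.49  1.04] yaw -169.63 tilt zaxis [ 0.005  0.003 -1.   ] F [-1.5  4.8 11.9] q [ 0.05  0.56  0.14  1.14  0.   -0.13] gap 0.0002
```

View pics/scene8.png

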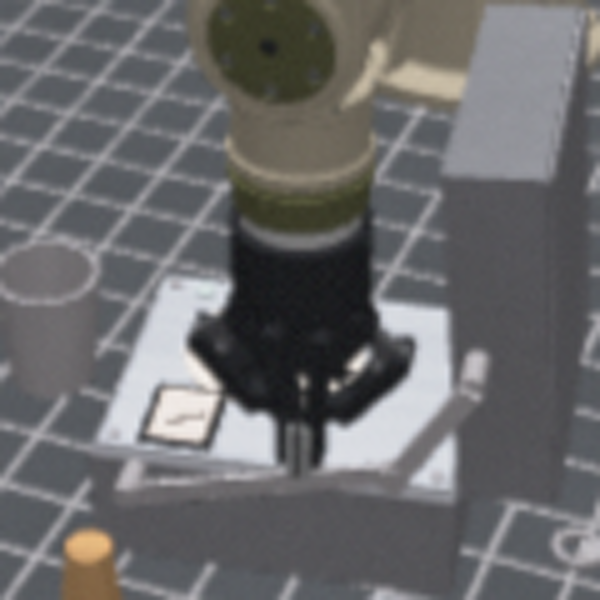

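```bash
python3 -m inch '[[0,0,-1,0,0,0,0],[0,0,-4,0,0,0,0],[0,0,-5,0,0,0,0],[0,0,-5,0,0,0,0],[0,0,-5,0,0,8,0]]' | tail -5
python3 -m inch '[[0,0,-5,0,0,8.3,0],[0,0,0,0,0,8.3,0],[0,0,0,0,0,8.3,0],[0,0,0,0,0,8.3,0],[0,0,0,0,0,8.3,0]]' | tail -5
python3 -m inch '[[0,0,0,0,0,8.3,0],[0,0,0,0,0,8.3,0],[0,0,0,0,0,8.3,0],[0,0,0,0,0,8.3,0],[0,0,0,0,0,8.3,0]]' | tail -5
python3 - <<'E'
from h import *
p=vision.read_camera("scene"); save(p,"scene9.png",(230,130,400,300),4)
q=vision.read_camera("top"); save(q,"top9.png",(170,140,310,240),5)
rel([.524,.290,.36])
E
```

```text
clock: 13.55
tcp_pos: [0.6672, 0.1143, 0.3143]
orientation: [-0.0, -0.019, 1.0, -0.0]
wrist_force: [2.0, -0.5, -0.7]
finger_gap: 0.0003
clock: 14.05
tcp_pos: [0.6678, 0.1143, 0.3622]
orientation: [-0.0, 0.338, 0.941, -0.0]
wrist_force: [1.3, -0.2, -0.7]
finger_gap: -0.0002
clock: 14.55
tcp_pos: [0.6677, 0.1143, 0.3621]
orientation: [-0.0, 0.65, 0.76, -0.0]
wrist_force: [-0.7, -0.6, 0.1]
finger_gap: -0.0002
t 14.65 tcp [0.6677 0.1144 0.3621] shift cm [ 19.65 -11.35   0.21] yaw 99.27 tilt zaxis [-0.001 -0.    -1.   ] F [-0.6  0.5  1. ] q [ 0.05  0.58  0.77  1.77 -0.    1.46] gap -0.0003
```

View pics/scene9.png

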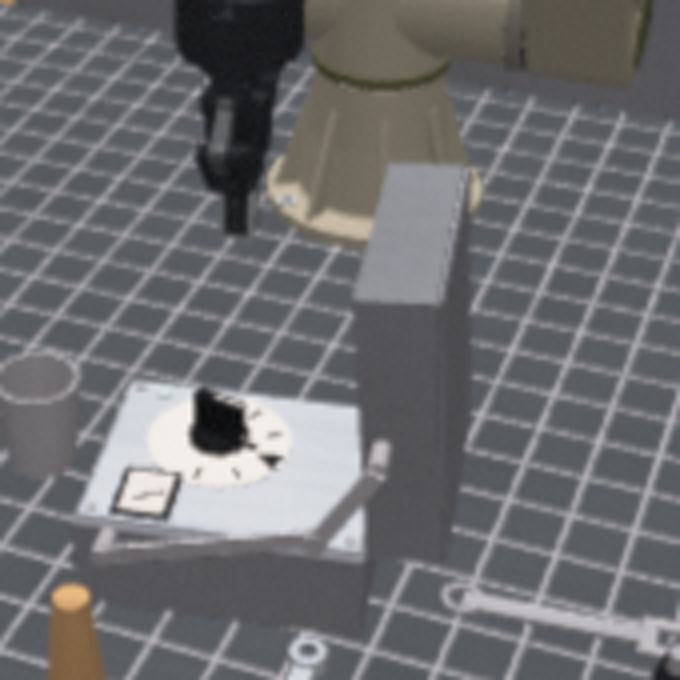

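View pics/top9.png

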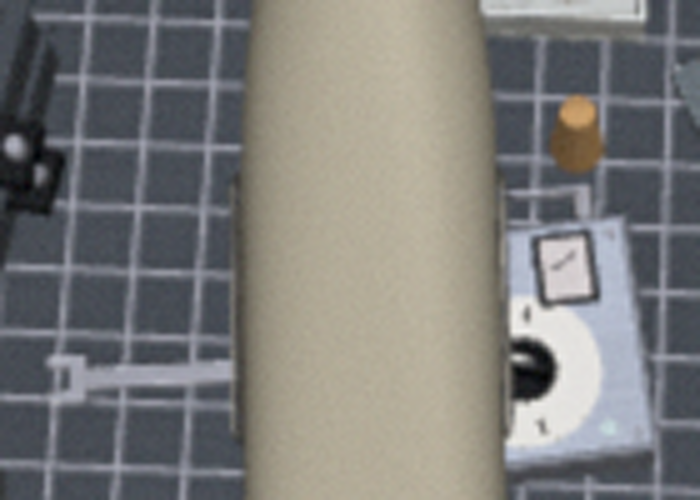

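```bash
python3 -m inch '[[3.9,-2.3,0,0,0,0,0],[3.9,-2.3,0,0,0,0,0],[3.9,-2.3,0,0,0,0,0],[4,-2.3,0,0,0,0,0],[4,-2.2,0,0,0,0,0]]' | tail -5
python3 -m inch '[[0,0,3,0,0,0,0],[0,0,3,0,0,0,0],[0,0,3,0,0,0,0],[0,0,0.3,0,0,0,0],[0,0,0,0,0,0,0]]' | tail -5
python3 - <<'E'
from h import *
p=vision.read_camera("scene"); save(p,"scene10.png",(230,100,400,300),3.5)
rel([.524,.290,.265])
s=p["depth"]; K=p["mtx"]
vv,uu=np.nonzero(s>0); d=s[vv,uu]
P=(p["T"]@np.vstack([(uu-K[0,2])/K[0,0]*d,-(vv-K[1,2])/K[1,1]*d,-d,np.ones(len(d))]))[:3].T
ex=np.array([.985,.1736,0]);ey=np.array([-.1736,.985,0]);C=np.array([.5588,.0714,0])
xc=(P-C)@ex; yc=(P-C)@ey
m=(xc>.084)&(xc<.096)&(yc>.03)&(P[:,2]>.1)
for z in np.arange(.1,.34,.02):
    k=m&(abs(P[:,2]-z)<.006)
    if k.any(): print(z.round(2),np.percentile(yc[k],[2,98]).round(4),k.sum())
E
```

```text
clock: 15.15
tcp_pos: [0.522, 0.2915, 0.3624]
orientation: [0.0, 0.646, 0.763, -0.0]
wrist_force: [0.9, -0.1, -0.4]
finger_gap: 0.0002
clock: 15.65
tcp_pos: [0.523, 0.2903, 0.2691]
orientation: [-0.0, 0.647, 0.763, -0.001]
wrist_force: [0.5, -0.4, -0.3]
finger_gap: -0.0003
t 15.7 tcp [0.5238 0.2905 0.2704] shift cm [-0.06  0.01  0.54] yaw 99.38 tilt zaxis [ 0.001  0.    -1.   ] F [ 0.2 -0.1  0.7] q [ 0.37  0.35  0.2   1.41 -0.    1.78] gap 0.0002
0.1 [0.1124 0.167 ] 20
0.12 [0.1126 0.3916] 52
0.14 [0.1103 0.1616] 28
0.16 [0.1191 0.1629] 33
0.18 [0.1059 0.1614] 31
0.2 [0.1033 0.1595] 42
0.22 [0.0999 0.1583] 48
0.24 [0.0991 0.155 ] 47
0.26 [0.0985 0.1536] 37
0.28 [0.0949 0.1515] 66
0.3 [0.0942 0.1504] 55
0.32 [0.132  0.1499] 3
```

View pics/scene10.png

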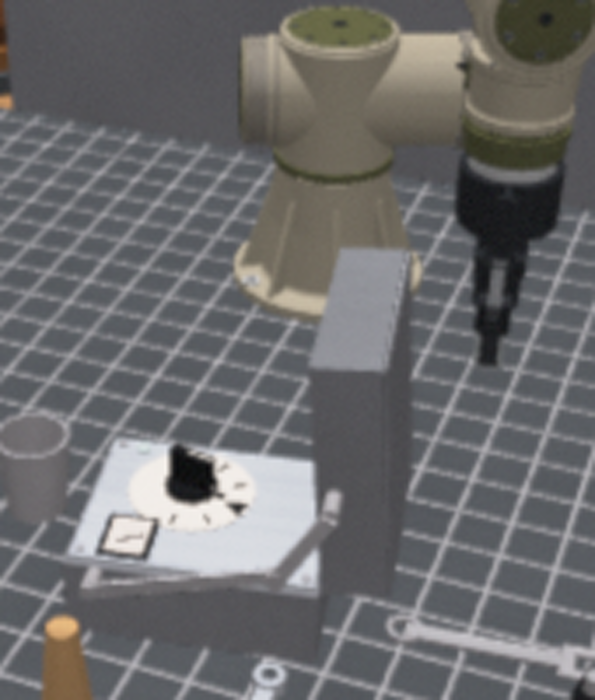

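```bash
python3 - <<'E'
import numpy as np
th=np.r_[np.arange(1.485,0,-.06),0]
P=np.c_[.11-.17*np.cos(th)+.058*np.sin(th)+.011,.09+.17*np.sin(th)+.058*np.cos(th)]
print(np.c_[th[1:],np.diff(P,axis=0)*100*[1,-1],P[1:]].round(3))
E
python3 -m inch '[[-2.5,0,0,0,0,0,0],[-2,0,0.6,0,0,0,0],[-0.8,0,0,0,0,0,0],[-0.4,0,0,0,0,0,0],[0,0,0,0,0,0,0]]' | tail -5
```

```text
[[ 1.425 -1.053 -0.228  0.154  0.267]
 [ 1.365 -1.065 -0.164  0.143  0.268]
 [ 1.305 -1.073 -0.1    0.132  0.269]
 [ 1.245 -1.077 -0.036  0.122  0.27 ]
 [ 1.185 -1.077  0.029  0.111  0.269]
 [ 1.125 -1.073  0.094  0.1    0.268]
 [ 1.065 -1.066  0.158  0.089  0.267]
 [ 1.005 -1.055  0.221  0.079  0.265]
 [ 0.945 -1.039  0.284  0.068  0.262]
 [ 0.885 -1.02   0.346  0.058  0.258]
 [ 0.825 -0.998  0.407  0.048  0.254]
 [ 0.765 -0.972  0.466  0.039  0.25 ]
 [ 0.705 -0.942  0.523  0.029  0.244]
 [ 0.645 -0.909  0.579  0.02   0.239]
 [ 0.585 -0.873  0.632  0.011  0.232]
 [ 0.525 -0.833  0.683  0.003  0.225]
 [ 0.465 -0.791  0.732 -0.005  0.218]
 [ 0.405 -0.745  0.778 -0.012  0.21 ]
 [ 0.345 -0.697  0.822 -0.019  0.202]
 [ 0.285 -0.647  0.862 -0.026  0.193]
 [ 0.225 -0.594  0.899 -0.032  0.184]
 [ 0.165 -0.539  0.933 -0.037  0.175]
 [ 0.105 -0.482  0.964 -0.042  0.165]
 [ 0.045 -0.423  0.991 -0.046  0.156]
 [ 0.    -0.278  0.759 -0.049  0.148]]
clock: 16.2
tcp_pos: [0.5333, 0.2346, 0.2647]
orientation: [0.001, 0.647, 0.762, 0.001]
wrist_force: [-0.2, 0.8, 0.2]
finger_gap: 0.0001
```

```bash
python3 -m inch '[[-1,0,-0.2,0,0,0,0],[-1.1,0,-0.2,0,0,0,0],[-1.1,0,-0.1,0,0,0,0],[-1.1,0,0,0,0,0,0],[0,0,0,0,0,0,0]]' | tail -5
python3 - <<'E'
from h import *
p=vision.read_camera("scene"); save(p,"scene11.png",(230,100,400,300),3.5)
rel([.524,.290,.265])
E
```

```text
clock: 16.7
tcp_pos: [0.5402, 0.1908, 0.2689]
orientation: [0.001, 0.648, 0.762, 0.0]
wrist_force: [0.1, 1.0, 0.3]
finger_gap: 0.0
t 16.75 tcp [0.5395 0.1909 0.2683] shift cm [10.03  0.06  0.32] yaw 99.24 tilt zaxis [-0.    -0.001 -1.   ] F [-0.3  0.7  1.2] q [ 0.2   0.3   0.12  1.39 -0.    1.61] gap -0.0002
```

View pics/scene11.png

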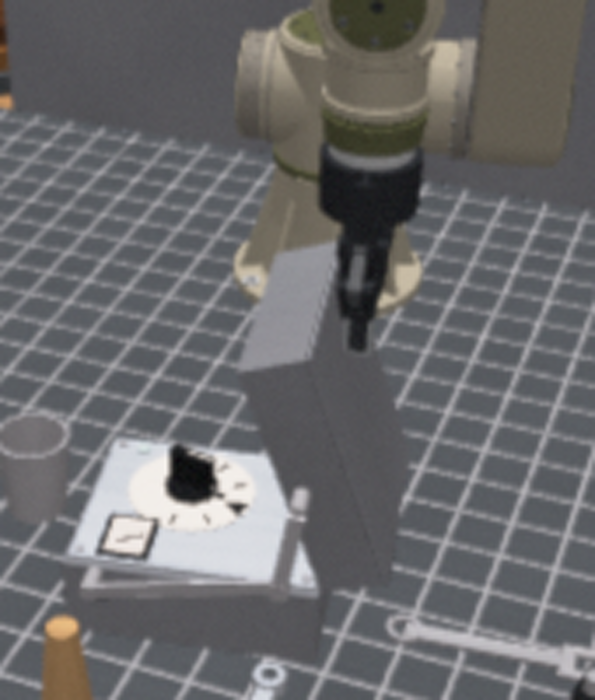

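```bash
python3 -m inch '[[-1.1,0,0,0,0,0,0],[-1.1,0,0.1,0,0,0,0],[-1.1,0,0.2,0,0,0,0],[-1.1,0,0.2,0,0,0,0],[-1.0,0,0.3,0,0,0,0]]' | tail -5
python3 -m inch '[[-1,0,0.3,0,0,0,0],[-1,0,0.4,0,0,0,0],[-1,0,0.5,0,0,0,0],[-0.9,0,0.5,0,0,0,0],[0,0,0,0,0,0,0]]' | tail -5
python3 - <<'E'
from h import *
p=vision.read_camera("scene"); save(p,"scene12.png",(230,100,400,300),3.5)
rel([.524,.290,.265])
E
```

```text
clock: 17.25
tcp_pos: [0.5485, 0.1375, 0.26]
orientation: [0.0, 0.648, 0.762, -0.0]
wrist_force: [3.1, 2.9, 1.5]
finger_gap: 0.0
clock: 17.75
tcp_pos: [0.5541, 0.0984, 0.2422]
orientation: [-0.0, 0.648, 0.762, -0.001]
wrist_force: [0.1, 1.4, 0.3]
finger_gap: -0.0001
t 17.8 tcp [0.5539 0.0989 0.2424] shift cm [19.34  0.11 -2.28] yaw 99.22 tilt zaxis [-0.002 -0.001 -1.   ] F [0.1 0.  0.4] q [ 0.03  0.29  0.04  1.32 -0.    1.44] gap -0.0001
```

View pics/scene12.png

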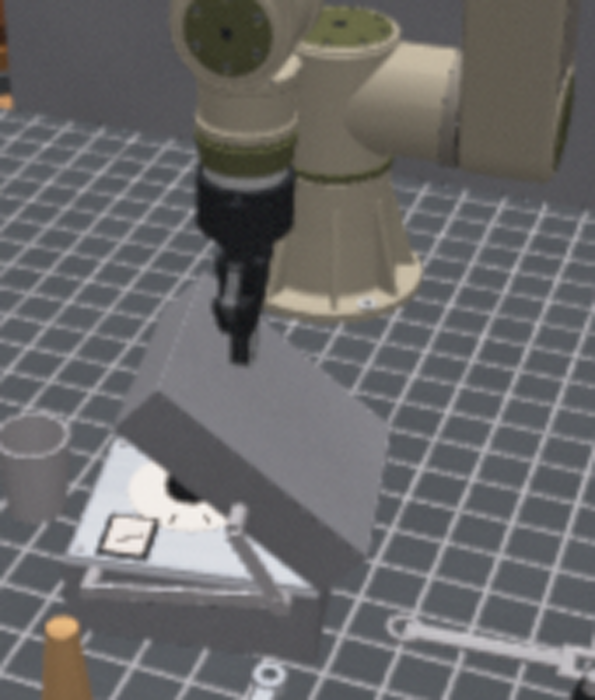

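```bash
python3 -m inch '[[-0.9,0,0.6,0,0,0,0],[-0.9,0,0.6,0,0,0,0],[-0.8,0,0.7,0,0,0,0],[-0.8,0,0.7,0,0,0,0],[-0.7,0,0.8,0,0,0,0]]' | tail -5
python3 -m inch '[[-0.7,0,0.8,0,0,0,0],[-0.6,0,0.9,0,0,0,0],[-0.6,0,0.9,0,0,0,0],[-0.5,0,0.8,0,0,0,0],[0,0,0,0,0,0,0]]' | tail -5
python3 - <<'E'
from h import *
p=vision.read_camera("scene"); save(p,"scene13.png",(230,100,400,300),3.5)
rel([.524,.290,.265])
E
```

```text
clock: 18.3
tcp_pos: [0.5615, 0.0586, 0.2087]
orientation: [0.0, 0.648, 0.762, -0.0]
wrist_force: [-0.8, -0.3, 3.0]
finger_gap: 0.0
clock: 18.8
tcp_pos: [0.5642, 0.0355, 0.1735]
orientation: [-0.001, 0.648, 0.762, -0.001]
wrist_force: [0.4, -0.6, 0.1]
finger_gap: -0.0002
t 18.85 tcp [0.5642 0.0358 0.1741] shift cm [25.74  0.1  -9.07] yaw 99.28 tilt zaxis [-0.003  0.    -1.   ] F [0.3 0.2 0.9] q [-0.08  0.32 -0.09  1.17  0.    1.33] gap 0.0002
```

View pics/scene13.png

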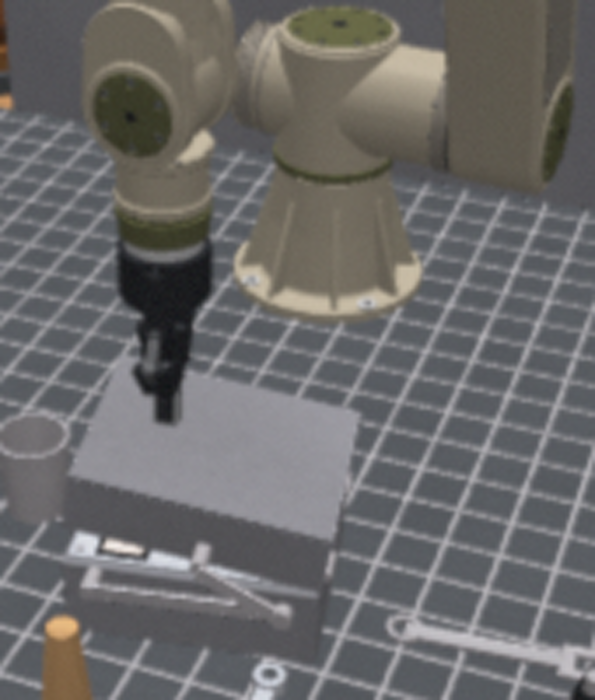

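```bash
python3 -m inch '[[-0.3,0,0.6,0,0,0,0],[-0.3,0,0.6,0,0,0,0],[-0.3,0,0.6,0,0,0,0],[-0.2,0,0.5,0,0,0,0],[0,0,0,0,0,0,0]]' | tail -5
python3 -m inch '[[0,0,0.3,0,0,0,0],[0,0,0,0,0,0,0]]' | tail -5
python3 -m inch '[[0,0,0.2,0,0,0,0],[0,0,0,0,0,0,0]]' | tail -5
```

```text
clock: 19.35
tcp_pos: [0.5665, 0.0248, 0.1512]
orientation: [-0.0, 0.648, 0.762, -0.001]
wrist_force: [-0.1, -0.6, 0.0]
finger_gap: -0.0002
clock: 19.55
tcp_pos: [0.5668, 0.025, 0.149]
orientation: [-0.0, 0.647, 0.762, -0.0]
wrist_force: [-0.3, 0.1, 0.4]
finger_gap: 0.0002
clock: 19.75
tcp_pos: [0.5671, 0.025, 0.1481]
orientation: [0.001, 0.647, 0.762, 0.0]
wrist_force: [-1.7, -0.1, 4.8]
finger_gap: -0.0
```

```bash
python3 -m inch '[[0,0,0.2,0,0,0,0],[0,0,0,0,0,0,0]]' | tail -5
python3 -m inch '[[0,0,0.2,0,0,0,0],[0,0,0,0,0,0,0]]' | tail -5
```

```text
clock: 19.95
tcp_pos: [0.5672, 0.025, 0.148]
orientation: [0.001, 0.647, 0.762, 0.001]
wrist_force: [-5.5, 0.5, 15.5]
finger_gap: 0.0
clock: 20.15
tcp_pos: [0.5672, 0.025, 0.1479]
orientation: [0.002, 0.647, 0.762, 0.001]
wrist_force: [-9.1, 0.1, 26.2]
finger_gap: 0.0003
```

Rigid stop at z = 0.148: the cover is shut. I'll retreat and check.

```bash
python3 -m inch '[[0,0,-0.5,0,0,0,0],[0,0,-2,0,0,0,0],[0,0,-4,0,0,0,0],[0,0,-4,0,0,0,0],[0,0,-4,0,0,0,0]]' | tail -5
python3 -m inch '[[-4,-4,-2,0,0,0,0],[-4,-3,0,0,0,0,0],[-4,0,0,0,0,0,0],[-4,0,0,0,0,0,0],[0,0,0,0,0,0,0]]' | tail -5
python3 - <<'E'
from h import *
p=vision.read_camera("scene"); save(p,"scene14.png",(170,100,450,310),2.8)
q=vision.read_camera("top"); save(q,"top14.png",(140,120,410,290),2.9)
rel([.524,.290,.265])
s=p["depth"]; K=p["mtx"]
vv,uu=np.nonzero(s>0); d=s[vv,uu]
P=(p["T"]@np.vstack([(uu-K[0,2])/K[0,0]*d,-(vv-K[1,2])/K[1,1]*d,-d,np.ones(len(d))]))[:3].T
ex=np.array([.985,.1736,0]);ey=np.array([-.1736,.985,0]);C=np.array([.5588,.0714,0])
xc=(P-C)@ex; yc=(P-C)@ey
m=(abs(xc)<.08)&(abs(yc)<.1)&(P[:,2]>.1)&(P[:,2]<.18)
A=np.c_[xc[m],yc[m],np.ones(m.sum())]; print(np.linalg.lstsq(A,P[m,2],rcond=None)[0],m.sum())
E
```

```text
clock: 20.65
tcp_pos: [0.5666, 0.0253, 0.2894]
orientation: [-0.0, 0.647, 0.762, -0.0]
wrist_force: [1.5, -0.6, 0.2]
finger_gap: 0.0001
clock: 21.15
tcp_pos: [0.5297, -0.1406, 0.3042]
orientation: [0.001, 0.649, 0.76, -0.0]
wrist_force: [0.4, 0.5, -0.9]
finger_gap: 0.0003
t 21.25 tcp [ 0.529  -0.1371  0.3044] shift cm [42.24  6.33  3.97] yaw 99.19 tilt zaxis [-0.001  0.001 -1.   ] F [-0.6 -0.7 -0.6] q [-0.4   0.25  0.14  1.46  0.    1.01] gap -0.0003
[ 0.00133733 -0.0005385   0.14749095] 2160
```

View pics/scene14.png

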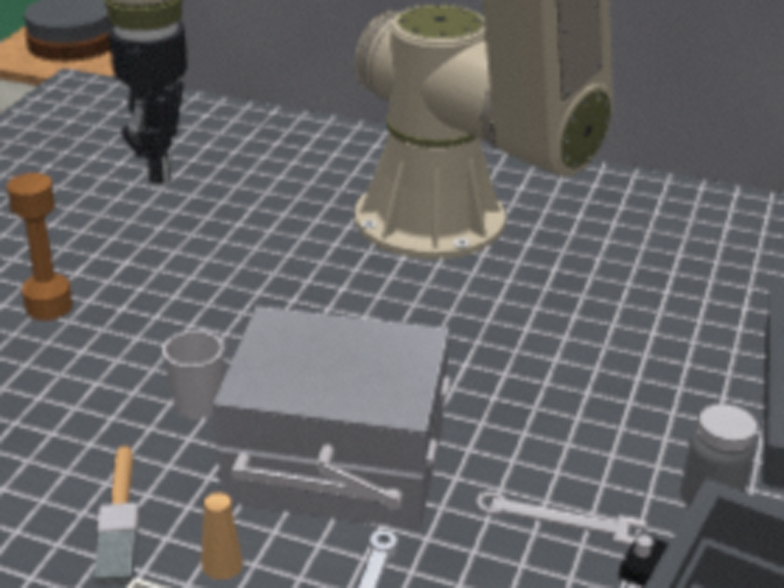

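View pics/top14.png

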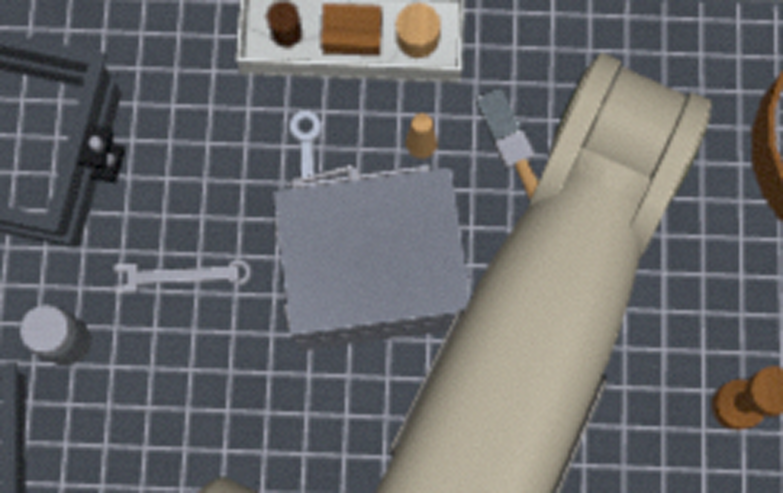

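The pictures show the cover flat and shut on the console at z ≈ 0.1475, and its top face slopes by less than 0.002. The tin, brush, cone, casting, wrench, jar and rammer stand where they did, and the arm is clear of everything. I'll hand in.

```bash
python3 -c "
from workcell import workorder
print(workorder.hand_in())"
```

```text
the job is handed in; nothing more can be done
None
```

The job is done and handed in, at about 21 s of the 72 s allowed. All three steps went in the required order.

- **Selector:** I turned the knob to the triangle and let it go. Pictures taken before the cover closed showed the nose pointing at the mark. Before the turn, I measured the nose about 10° off its click position. Gripping the bar squared it up, and I set the final angle from the measured mark, so this did not matter.
- **Stay:** I pushed the knee down until it was visibly broken, while the cover was still up near 85°.
- **Cover:** I pushed it down in small steps at roughly 0.5 rad/s. It met a rigid stop with the fingertips at 0.148 m, and I pressed there to about 26 N. The depth picture afterwards put its top face flat at 0.1475 m, tilted by less than 0.002 rad.
- **Bystanders:** they looked unmoved in the last pictures, judged by eye rather than measured. The arm was clear of everything when I handed in.

The knob could not be seen again once the cover was shut, so its final position rests on the earlier pictures. No check failed.

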